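# Pack the pair of ear models and set the transport lock

### The job

Pack the two ear models for travel: lay the left ear in the blue left bay of the tray and the right ear in the red right bay, each face up, flat, lengthwise and about in the middle of its bay, set down gently and not dropped. Then slide the orange lock bar across the models by its black grip until it is fully home against its end stop, and let go. Leave the red power box, the charger case and the glass bowl where they are.

Things in the scene. Friction and masses are not known exactly. Their poses are not given: they have to be found in the camera images.
- tray: grey carrying tray fixed to the table, 206 x 250 mm, 10 mm high, with aluminium rails along its two 206 mm sides that carry the lock bar. Origin on the table surface, midway between the centres of the two bays. x, along the bays, points away from the robot (turned up to 0.3 rad either way), y to the left bay, z up
- left_bay (a point): centre of the inner floor of the left bay, lined blue: inside 130 mm (tray x) by 110 mm (tray y), floor 4 mm above the table, its low lip 6 mm above the floor. Axes as the tray's
- right_bay (a point): centre of the inner floor of the right bay, lined red: inside 130 mm (tray x) by 110 mm (tray y), floor 4 mm above the table, its low lip 6 mm above the floor. Axes as the tray's
- left_ear_center (a point): centre of the left-ear model: a white block 100 x 48 x 34 mm (flat sides, grip these) with a skin-coloured left ear in relief on its top face; 48 mm tall in all, 0.14 to 0.28 kg, lying face up on the table. The point is 24 mm above its underside. x runs along the 100 mm length to the top of the ear (lobe at -x), y across the 48 mm width, z up out of the ear
- right_ear_center (a point): centre of the right-ear model: a white block 100 x 48 x 34 mm (flat sides, grip these) with a skin-coloured right ear in relief on its top face; 48 mm tall in all, 0.14 to 0.28 kg, lying face up on the table. The point is 24 mm above its underside. x runs along the 100 mm length to the top of the ear (lobe at -x), y across the 48 mm width, z up out of the ear
- left_ear: the same left-ear model; origin at the centre of its underside. Seen from above with the ear lobe nearest you, the curled outer rim (helix) is on your right and the small flap beside the dark ear hole on your left. The right-ear model is its mirror image in the same colours; which lies where varies
- right_ear: the same right-ear model; origin at the centre of its underside. Seen from above with the ear lobe nearest you, the curled outer rim (helix) is on your left and the small flap beside the dark ear hole on your right. The left-ear model is its mirror image in the same colours; which lies where varies
- lock (a joint): position of the lock bar in m: 0 = parked at the tray's far end (bays open), growing as it slides along the tray's -x (towards the robot); 0.1 = home against the end stops, lying across the middle of both bays. Starts between 0 and 0.02. Needs about 4 N to slide and stays where it is left
- lock_grip (a point): black upright grip in the middle of the orange lock bar: 18 mm thick along tray x, 50 mm wide along tray y, 72 to 112 mm above the table. The point is 97 mm above the table, midway in thickness and width, and moves with the bar; axes as the tray's. The bar is 28 x 250 mm, its underside 60 mm above the table: it passes 8 mm over a model lying flat in its bay. At joint lock = 0 it stands 100 mm beyond the bays' middle
- power_box: red power box, 95 x 170 x 42 mm, near the robot; bystander. Origin at the centre of its underside
- charger_case: dark grey charger case, 70 x 95 x 36 mm, on the far side; bystander. Origin at the centre of its underside
- glass_bowl: glass bowl, 150 mm across and 70 mm high, on the far side; bystander. Origin at the centre of its underside
There are look-alikes about, which are no part of the job. Leave any turquoise look-alike of the left_ear alone.

How it is judged:
By the outcome, as a careful person would: the job done as asked, in the order asked, and still so for the second after the job is handed in, with the robot touching nothing.
It also fails if it takes over 64 s, if anything falls off the work surface, if the arm or the gripper's body presses on something with over 40 N, if the wrist force passes 120 N, or if a joint passes its speed limit or range.

### The arm

A 6-joint arm with a two-finger parallel gripper is mounted at the origin on the work surface. World frame = base frame: x ahead of the robot, y to its left, z up, the work surface at z = 0. Lengths are in m, angles in degrees, forces in N, time in s.
With the tool pointing down it reaches from about 0.25 to 0.725 m from the base axis. Payload 9.7 kg.
Tool frame: the origin (TCP) lies midway between the tips of the shut fingers; the grasp point (between the pads) lies bot.hold_point_z behind it (bot.hold_point_z is the distance from the TCP to the grasp point, in m); z points along the fingers, y is the line along which they close (so a half turn about z gives the same grasp; the last joint's range is limited). The gripper opens to 85 mm and grips with 20 to 120 N. Pads are 22 mm wide; open, the fingers measure 114 mm over their backs; the gripper's body (76 mm by 85 mm) begins 54 mm behind the grasp point. The pads swing forward as they close: fully open they stand 13 mm farther back than shut.
Start: joints at [63.312, 4.979, 10.078, 95.1, 0, 90], TCP at [0.247, 0.491, 0.231] pointing down, gripper open.
Joint ranges: [-179.16, 179.16], [-48.56, 103.87], [-65.8, 70.77], [-126.05, 130.52], [-82.76, 87.17], [-180, 180]. Speed limits (degrees/s): [127.2, 127.2, 147.25, 180, 180, 180].

### API

Orientations are given as [roll, pitch, yaw] about the fixed x, y, z axes, in that order (R = Rz(yaw) Ry(pitch) Rx(roll)).
In Python, from workcell import bot, camera, camera_model, ticket gives the robot as it stands.
- The arm moves only by the tool send_rows, never from a script. Its argument "targets" is text: rows parted by semicolons, each of 5 numbers parted by spaces: the shift along the tool's x, y, z in mm, then the turn about the tool's z in degrees, then the closure in counts, from 0 (fully open) to 255 (shut). A call has 1 to 20 rows; each row is the pose to reach, as a shift and turn from the pose commanded when the call began, along the tool's axes at that moment; what a row does not reach only later rows make up. A row lasts 1/8 s, in which the tool goes at most 62.5 mm and 10.7 degrees, less where a joint would pass 70% of its speed; a pose out of reach is approached as far as the arm can. A call with a gripper value outside its range is refused whole. The fingers move at their own pace and stop on an object; "newtons" is the grip in N (left out, the last holds). Time passes only in rows, so rows that repeat a pose let the fingers close. It gives the time, the measured TCP pose, the force, the opening and the grip force at its end, in the units of the state.
- bot.get_obs(): the state, without advancing time (a new reading comes with each control period).
- camera(name): name is "side" or "top"; returns the picture (384x512x3 uint8, blue, green, red); there is no depth.
- camera_model(name): a dict with "K" (3x3 intrinsics, pixels), "dist_coeffs" ([k1, k2, p1, p2, k3] as OpenCV has them; the pictures are not rectified), "pose" (4x4, takes a point from camera to world coordinates). Camera axes: x right, y down, z forward; pixel columns grow to the right and rows downward; lengths in m; the calibration is good to about 2 mm. A picture is of the moment at which its call begins. camera_model takes no time and is no camera call.
- ticket.job_done(): hands the job in; it is judged then, once.
The state is a dict: "time": time; "q": joint angles; "qd": joint speeds; "joint_efforts": joint torques, N m; "ee_pos": TCP position; "tcp_rot": TCP orientation; "wrist_force": force on the tool from outside, world axes, zero at the start; "torque": the same for the moment, N m; "opening": finger opening in m; "grasp_force": force on a finger pad.
Only numpy, scipy, OpenCV 4.12 (cv2) and the standard library are available. Lean on these libraries where they do the work, as an engineer would, in place of code of your own. Each camera call takes 0.05 s, during which the arm holds its last target. There are 200 camera calls.

## Working session

There is one attempt and no reset: what is moved stays moved. The work goes in short steps, Python scripts to look and compute and a tool call to move; the robot and the scene stay as the last step left them, time stands still between calls to the robot, and variables do not carry over. Pictures are saved under pics/ and viewed, at most 10 in all, crops included, and the job is handed in when it is done.

Besides the shell and the picture viewer there is one more tool, called after "Emit:" as name(argument=value, ...), one argument or row to a line, values as JSON. send_rows: Moves the arm, as the interface text tells. Its arguments: {"type":"object","properties":{"targets":{"type":"string"},"newtons":{"type":"number"}},"required":["targets"]}

```bash
ls; mkdir -p pics; python3 - <<'E'
from workcell import bot,camera,camera_model
import cv2
o=bot.get_obs();print(o,bot.hold_point_z)
for n in("top","side"):
    cv2.imwrite(f"pics/{n}0.png",camera(n)); m=camera_model(n);print(n,m)
E
```

```text
pics
{'time': 0.0, 'q': array([ 6.33108181e+01,  5.01182700e+00,  1.00357059e+01,  9.50998616e+01,
       -1.64977588e-03,  8.99983290e+01]), 'qd': array([-0.14961999,  0.07552842, -0.01469721,  0.05698378,  0.02784201,
       -0.03324377]), 'joint_efforts': array([-3.73099247e-04, -5.20387316e+01,  4.64804649e+01,  1.61461055e-02,
       -1.18461588e-05, -8.06910293e-06]), 'ee_pos': array([0.24693976, 0.49119782, 0.23058731]), 'tcp_rot': array([-1.79924017e+02,  1.64755842e-03,  1.53312491e+02]), 'wrist_force': array([-0.41412382, -0.05782069, -0.17824679]), 'torque': array([0.02565674, 0.0503609 , 0.0437196 ]), 'grasp_force': 0.0, 'opening': 0.08550806820559728} 0.0187
top {'K': array([[355.11446545,   0.        , 253.55014007],
       [  0.        , 355.11446545, 189.23644096],
       [  0.        ,   0.        ,   1.        ]]), 'dist_coeffs': array([-0.06346159,  0.        ,  0.        ,  0.        ,  0.        ]), 'pose': array([[ 0.23019951, -0.95311143,  0.19643522,  0.36374314],
       [-0.97313947, -0.22603739,  0.04366534, -0.12686858],
       [ 0.00278377, -0.20121061, -0.97954405,  0.89545623],
       [ 0.        ,  0.        ,  0.        ,  1.        ]])}
side {'K': array([[357.16815278,   0.        , 256.04126676],
       [  0.        , 357.16815278, 194.84657579],
       [  0.        ,   0.        ,   1.        ]]), 'dist_coeffs': array([-0.04618549,  0.        ,  0.        ,  0.        ,  0.        ]), 'pose': array([[ 0.97046047, -0.13894886,  0.19723004,  0.35829448],
       [-0.24111248, -0.52997324,  0.81301485, -0.79495531],
       [-0.00844084, -0.83655339, -0.54782038,  0.55648752],
       [ 0.        ,  0.        ,  0.        ,  1.        ]])}
```

View pics/top0.png

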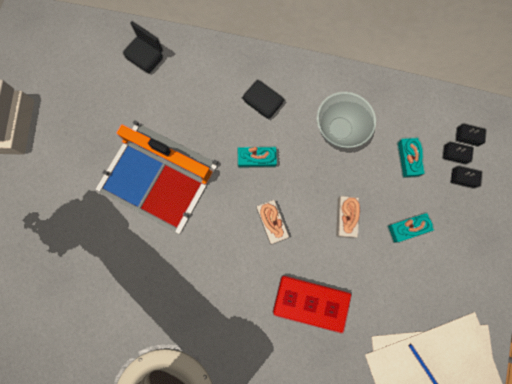

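View pics/side0.png

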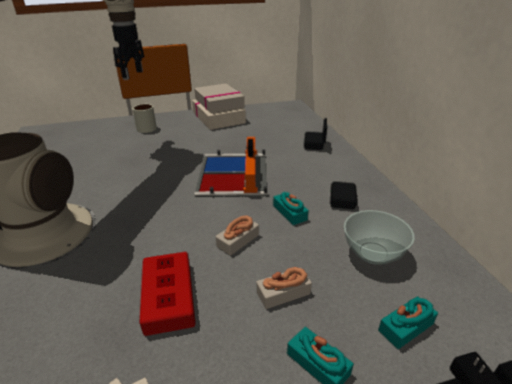

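Top view: white-block candidates are at about (273,221) and (348,216). Turquoise look-alikes are at (258,157), (412,157) and (411,227), so I leave those alone. The tray's blue bay is at (133,176), the red bay at (172,195), and the black grip at (159,147). Next I'll enlarge the white pair to tell left from right, and measure.

```bash
cat > h.py <<'E'
import numpy as np,cv2
from workcell import bot,camera,camera_model
def cast(n,px,z):
    m=camera_model(n);T=m["pose"]
    u=cv2.undistortPoints(np.float64(px).reshape(-1,1,2),m["K"],m["dist_coeffs"]).reshape(-1,2)
    d=np.c_[u,np.ones(len(u))]@T[:3,:3].T
    return T[:3,3]+d*((z-T[2,3])/d[:,2:])
def blob(mask,near=None):
    mask=cv2.morphologyEx(mask.astype(np.uint8),cv2.MORPH_CLOSE,np.ones((3,3)))
    cs=[c for c in cv2.findContours(mask,0,cv2.CHAIN_APPROX_NONE)[0] if cv2.contourArea(c)>30]
    if near is None:return max(cs,key=cv2.contourArea)
    return max(cs,key=lambda c:cv2.pointPolygonTest(c,near,True))
def rect(n,c,z):
    p=cast(n,c,z)[:,:2]
    (x,y),(w,h),a=cv2.minAreaRect(np.float32(p*1000))
    if w<h:w,h,a=h,w,a+90
    return np.round([x,y,w,h,(a+90)%180-90],1)  # mm, angle of long side
E
python3 - <<'E'
from h import *
im=cv2.imread("pics/top0.png");hsv=cv2.cvtColor(im,cv2.COLOR_BGR2HSV)
H,S,V=[hsv[...,i].astype(int) for i in range(3)]
for nm,(x,y) in dict(A=(273,221),B=(348,216)).items():
    print(nm,hsv[y-18:y+20:6,x-12:x+14:6].tolist()[:2])
    reg=np.zeros(H.shape,bool);reg[y-28:y+29,x-28:x+29]=1
    bg=np.median(im[reg],0)
    m=reg&((V>165)|((S>60)&(H<20)&(V>80)))
    print(nm,rect("top",blob(m,(x,y)),.034))
blue=(H>95)&(H<130)&(S>120)&(V>60);reg=np.zeros(H.shape,bool);reg[130:240,90:225]=1
red=((H<4)|(H>172))&(S>120)
org=(H>6)&(H<22)&(S>180)
for k,m,z in(("blue",blue,.004),("red",red,.004),("org",org,.066)):
    c=blob(m&reg);print(k,rect("top",c,z))
    print(np.round(cast("top",cv2.boxPoints(cv2.minAreaRect(c)),z)[:,:2]*1000).tolist())
blk=(V<50)&reg; blk[:,:140]=0;blk[:,180:]=0;blk[165:]=0
print("grip",rect("top",blob(blk),.112))
a=cv2.resize(im[120:250,225:380],None,fx=5,fy=4.6,interpolation=cv2.INTER_CUBIC)
cv2.imwrite("pics/crop1.png",a)
b=cv2.resize(im[110:240,90:225],None,fx=5,fy=4.5,interpolation=cv2.INTER_CUBIC);cv2.imwrite("pics/crop2.png",b)
E
```

```text
A [[[19, 23, 158], [12, 88, 199], [19, 41, 223], [17, 23, 155], [16, 23, 165]], [[12, 118, 218], [12, 119, 229], [13, 121, 231], [20, 17, 91], [19, 27, 159]]]
A [ 469.9 -150.3  100.4   47.1   34.1]
B [[[19, 23, 152], [20, 40, 222], [12, 100, 209], [12, 117, 199], [17, 24, 151]], [[18, 22, 149], [13, 69, 196], [10, 124, 187], [11, 129, 202], [15, 30, 151]]]
B [ 525.1 -331.9   99.5   49.1    7.9]
blue [505.8 228.5 127.5 105.8 -13.7]
[[457.0, 295.0], [586.0, 265.0], [554.0, 162.0], [428.0, 194.0]]
red [478.3 116.4 128.9 107.3 -13.8]
[[429.0, 183.0], [557.0, 154.0], [527.0, 49.0], [402.0, 80.0]]
org [567.1 147.7 260.3  39.2  76. ]
[[579.0, 277.0], [619.0, 271.0], [555.0, 18.0], [517.0, 26.0]]
grip [569.1 144.1  54.4  17.9  76.4]
```

View pics/crop1.png

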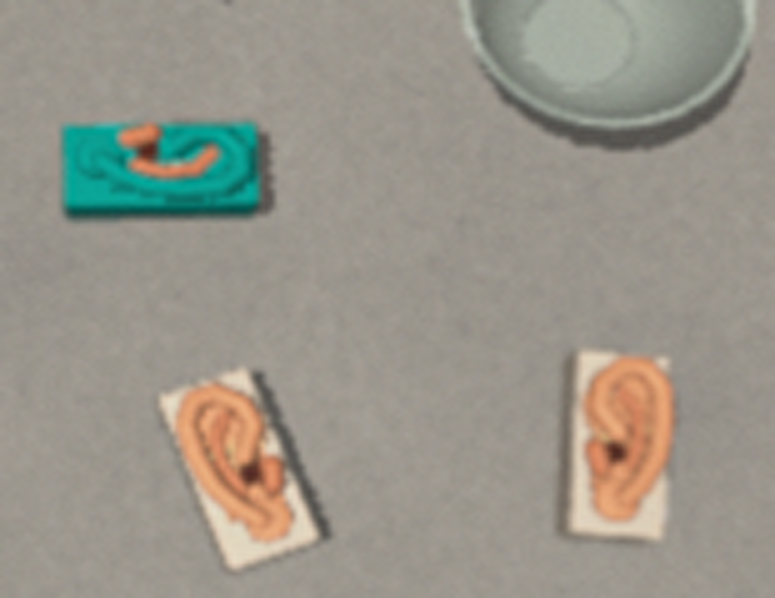

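View pics/crop2.png

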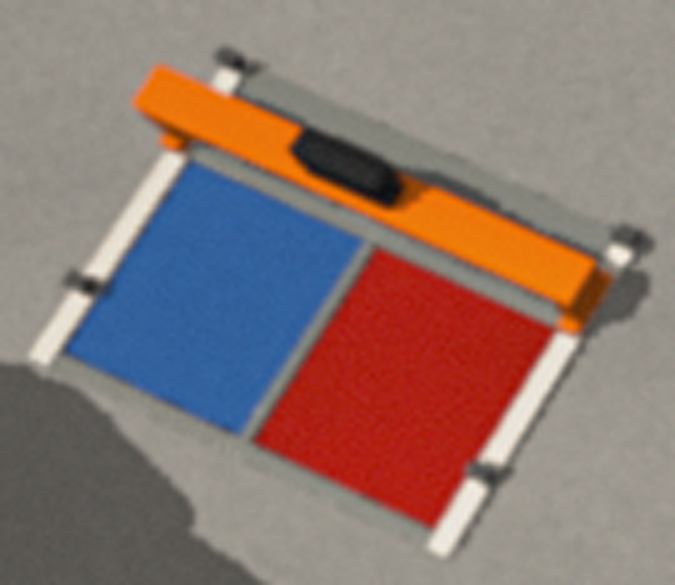

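The crop shows both white ears with the lobe nearest the viewer. At (273,221) the helix is on the left and the flap on the right, so that is the **right ear**. At (348,216) the helix is on the right, so that is the **left ear**. Measured block sizes (about 100x48) and bay sizes (about 128x106, 115 mm apart, yaw -13.8°) fit what was given. I'll take the left ear first.

```bash
cat > go.py <<'E'
# usage: go.py x y z yaw [x y z yaw ...]  (mm, deg world) -> shifts from the present pose, tool axes
import sys,numpy as np
from scipy.spatial.transform import Rotation as R
from workcell import bot
o=bot.get_obs();p=o["ee_pos"]*1000;yaw=o["tcp_rot"][2]
Rt=R.from_euler("xyz",[180,0,yaw],degrees=True)
print("now",np.round(p,1),np.round(o["tcp_rot"],1),"t",o["time"],"q",np.round(o["q"]),"open",o["opening"])
for t in np.array(sys.argv[1:],float).reshape(-1,4):
    print(np.round(Rt.inv().apply(t[:3]-p),1),"turn",round((yaw-t[3]+180)%360-180,1))
E
python3 go.py 525 -332 150 187.9 525 -332 60 187.9
```

```text
now [246.9 491.2 230.6] [-179.9    0.   153.3] t 0.1 q [63.  5. 10. 95. -0. 90.] open 0.08520198794059848
[-618.2 -610.6   80.6] turn -34.6
[-618.2 -610.6  170.6] turn -34.6
```

Emit:
send_rows(
  targets="-40 -40 0 -5 0;-80 -80 0 -10 0;-130 -128 10 -15 0;-180 -178 20 -20 0;-230 -227 30 -25 0;-280 -277 40 -30 0;-330 -326 50 -34.6 0;-380 -375 60 -34.6 0;-430 -425 70 -34.6 0;-480 -474 80 -34.6 0;-530 -523 80 -34.6 0;-570 -563 80 -34.6 0;-600 -592 80 -34.6 0;-618 -610 80 -34.6 0;-618 -610 80 -34.6 0;-618 -610 80 -34.6 0;-618 -610 80 -34.6 0",
)

```text
time: 2.22
ee_pos: [0.5251, -0.33, 0.1517]
tcp_rot: [180.0, 0.0, -172.0]
wrist_force: [-0.0, -0.5, -0.0]
opening: 0.0851
grasp_force: 0.0
```

```bash
python3 go.py 525 -332 60 187.9 525 -332 4 187.9
```

```text
now [ 525.1 -330.   151.7] [ 180.    0. -172.] t 2.225 q [-32.  14.  11.  87.   0. -40.] open 0.0851124130755777
[ 0.4 -2.  91.7] turn 0.1
[  0.4  -2.  147.7] turn 0.1
```

Emit:
send_rows(
  targets="0 -2 30 0 0;0 -2 65 0 0;0 -2 95 0 0;0 -2 120 0 0;0 -2 138 0 0;0 -2 147 0 0;0 -2 147 0 0;0 -2 147 0 120;0 -2 147 0 160;0 -2 147 0 200;0 -2 147 0 200;0 -2 147 0 200;0 -2 147 0 200;0 -2 147 0 200",
  newtons=35,
)

```text
time: 3.98
ee_pos: [0.5259, -0.3334, 0.0053]
tcp_rot: [-180.0, 0.1, -172.1]
wrist_force: [-0.8, 0.9, 6.2]
opening: 0.0478
grasp_force: 37.7
```

```bash
python3 go.py 525 -332 150 187.9 505.8 228.5 150 166.2
```

```text
now [ 525.9 -333.4    5.3] [-1.800e+02  1.000e-01 -1.721e+02] t 3.975 q [-32.  16.  -2.  72.   0. -40.] open 0.04780820816938319
[   0.7    1.6 -144.7] turn 0.0
[ -57.4  559.4 -144.7] turn 21.7
```

Emit:
send_rows(
  targets="0 0 -10 0 200;0 0 -30 0 200;0 0 -60 0 200;0 0 -100 0 200;0 0 -135 0 200;0 20 -145 0 200;-5 60 -145 2 200;-10 105 -145 4 200;-16 155 -145 6 200;-21 205 -145 8 200;-26 255 -145 10 200;-31 305 -145 12 200;-36 355 -145 14 200;-42 405 -145 16 200;-47 455 -145 18 200;-52 505 -145 20 200;-55 540 -145 21.7 200;-57 559 -145 21.7 200;-57 559 -145 21.7 200;-57 559 -145 21.7 200",
)

```text
time: 6.48
ee_pos: [0.5048, 0.2276, 0.1492]
tcp_rot: [-180.0, -0.0, 166.2]
wrist_force: [0.1, -0.2, -2.1]
opening: 0.0476
grasp_force: 36.9
```

```bash
python3 go.py 505.8 228.5 9 166.2 478.3 116.4 110 166; python3 -c "
from h import *
a=camera('side')[100:250,150:310];b=camera('top')[90:250,80:240]
cv2.imwrite('pics/c3.png',np.hstack([cv2.resize(a,(400,375)),cv2.resize(b,(400,375))]))"
```

```text
now [504.8 227.6 149.2] [-180.    -0.   166.2] t 6.475 q [24.  5.  1. 86. -0. 38.] open 0.04755094646283352
[ -0.8   1.1 140.2] turn 0.0
[  -0.8 -114.3   39.2] turn 0.2
```

View pics/c3.png

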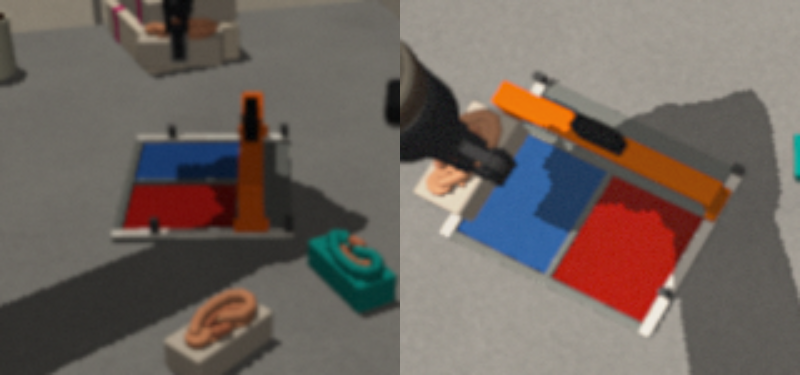

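The crop shows the left ear level in the fingers, face up and lengthwise over the blue bay, with the lobe towards the robot. The red bay is still empty. Now to lower it.

Emit:
send_rows(
  targets="0 1 30 0 200;0 1 65 0 200;0 1 95 0 200;0 1 118 0 200;0 1 130 0 200;0 1 135 0 200;0 1 138 0 200;0 1 140 0 200;0 1 140 0 200",
)

```text
time: 7.7
ee_pos: [0.5054, 0.2295, 0.0096]
tcp_rot: [180.0, 0.0, 166.2]
wrist_force: [0.5, 0.6, -0.6]
opening: 0.0473
grasp_force: 36.9
```

```bash
python3 go.py 505.8 228.5 9 166.2 
```

```text
now [505.4 229.5   9.6] [180.    0.  166.2] t 7.7 q [ 24.   7. -12.  71.   0.  38.] open 0.047251407842666
[-0.6 -0.9  0.6] turn 0.0
```

Emit:
send_rows(
  targets="0 0 0.7 0 200;0 0 0.7 0 200;0 0 0.7 0 140;0 0 0.7 0 110;0 0 0.7 0 70;0 0 0.7 0 50;0 0 0.7 0 50;0 0 0.7 0 50;0 0 -15 0 50;0 0 -45 0 50;0 0 -90 0 50;0 0 -135 0 50;0 0 -150 0 0",
)

```text
time: 9.32
ee_pos: [0.5062, 0.2298, 0.1636]
tcp_rot: [179.8, 0.2, 166.2]
wrist_force: [0.1, 0.1, -1.0]
opening: 0.084
grasp_force: 0.0
```

```bash
python3 go.py 469.9 -150.3 150 214.1 469.9 -150.3 5 214.1
```

```text
now [506.2 229.8 163.6] [179.8   0.2 166.2] t 9.325 q [24.  5.  2. 87.  0. 38.] open 0.08403074341912709
[ -55.3 -377.8   13.6] turn -47.9
[ -55.3 -377.8  158.6] turn -47.9
```

Emit:
send_rows(
  targets="-3 -20 0 -5 0;-9 -60 0 -10 0;-16 -110 0 -15 0;-23 -160 5 -21 0;-31 -210 10 -28 0;-38 -260 13 -35 0;-45 -310 13 -41 0;-51 -350 13 -46 0;-55 -373 13 -47.9 0;-55 -378 13 -47.9 0;-55 -378 13 -47.9 0;-55 -378 13 -47.9 0",
)

```text
time: 10.82
ee_pos: [0.4686, -0.1501, 0.1463]
tcp_rot: [180.0, 0.0, -145.9]
wrist_force: [0.8, 0.5, -1.0]
opening: 0.0855
grasp_force: 0.0
```

```bash
python3 go.py 469.9 -150.3 150 214.1 469.9 -150.3 5 214.1; python3 - <<'E'
from h import *
im=camera("top");cv2.imwrite("pics/t4.png",cv2.resize(im[90:270,80:300],None,fx=3.3,fy=3.3))
hsv=cv2.cvtColor(im,cv2.COLOR_BGR2HSV);H,S,V=[hsv[...,i].astype(int) for i in range(3)]
reg=np.zeros(H.shape,bool);reg[145:215,105:165]=1
m=reg&((V>165)&(S<70)|((S>60)&(H>5)&(H<20)&(V>80)&(V<235)&(S<150)))
print(rect("top",blob(m,(133,176)),.038))
E
```

```text
now [ 468.6 -150.1  146.3] [ 180.     0.  -145.9] t 10.825 q [-18.  -4.  -8.  86.   0. -52.] open 0.08546197647761959
[-0.9 -0.9 -3.7] turn 0.0
[ -0.9  -0.9 141.3] turn 0.0
[505.2 229.8  97.2  45.3 -13.3]
```

View pics/t4.png

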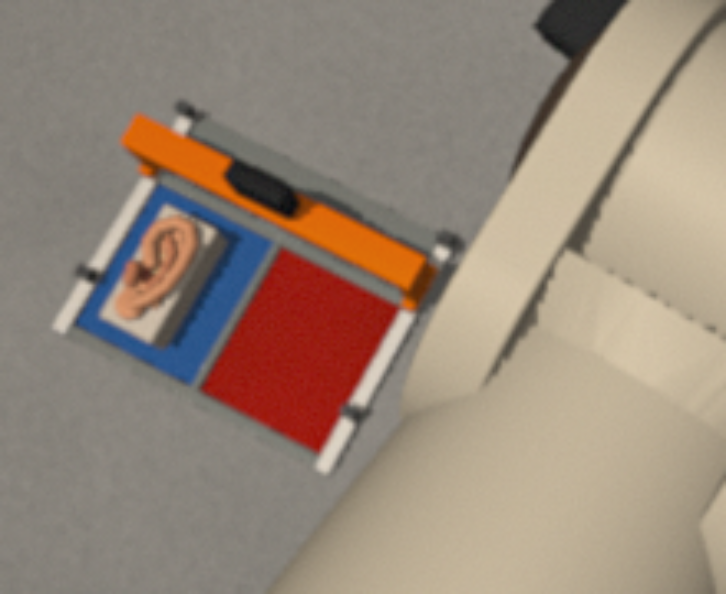

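The left ear lies flat in the middle of the blue bay, measured at (505,230) against a target of (506,228), and lengthwise. The right ear is next.

Emit:
send_rows(
  targets="-1 -1 30 0 0;-1 -1 65 0 0;-1 -1 95 0 0;-1 -1 118 0 0;-1 -1 133 0 0;-1 -1 141 0 0;-1 -1 141 0 0;-1 -1 141 0 120;-1 -1 141 0 160;-1 -1 141 0 200;-1 -1 141 0 200;-1 -1 141 0 200;-1 -1 141 0 200;-1 -1 141 0 200",
  newtons=35,
)

```text
time: 12.62
ee_pos: [0.4704, -0.1513, 0.006]
tcp_rot: [-180.0, 0.0, -145.9]
wrist_force: [-1.1, 0.9, 4.8]
opening: 0.0475
grasp_force: 37.1
```

```bash
python3 go.py 469.9 -150.3 150 214.1 478.3 116.4 150 166.2
```

```text
now [ 470.4 -151.3    6. ] [-180.     0.  -145.9] t 12.625 q [-18.  -1. -21.  70.   0. -52.] open 0.04749857392196277
[  -0.2    1.1 -144. ] turn 0.0
[-156.7  217.2 -144. ] turn 47.9
```

Emit:
send_rows(
  targets="0 0 -10 0 200;0 0 -30 0 200;0 0 -60 0 200;0 0 -100 0 200;0 0 -135 0 200;-9 12 -144 4 200;-27 37 -144 10 200;-50 69 -144 17 200;-75 104 -144 24 200;-100 139 -144 31 200;-125 173 -144 38 200;-143 198 -144 44 200;-154 213 -144 47.9 200;-156.7 217 -144 47.9 200;-156.7 217 -144 47.9 200;-156.7 217 -144 47.9 200",
)

```text
time: 14.62
ee_pos: [0.478, 0.1157, 0.1494]
tcp_rot: [-180.0, 0.0, 166.2]
wrist_force: [-0.2, -0.1, -2.1]
opening: 0.0474
grasp_force: 36.6
```

```bash
python3 go.py 478.3 116.4 10 166.2
```

```text
now [478.  115.7 149.4] [-180.     0.   166.2] t 14.625 q [14. -4. -8. 86. -0. 27.] open 0.04744995586685196
[-1.000e-01  8.000e-01  1.394e+02] turn 0.0
```

Emit:
send_rows(
  targets="0 1 30 0 200;0 1 65 0 200;0 1 95 0 200;0 1 118 0 200;0 1 130 0 200;0 1 135 0 200;0 1 138 0 200;0 1 139 0 200;0 1 139 0 200;0 1 139 0 200",
)

```text
time: 15.88
ee_pos: [0.4784, 0.1174, 0.0106]
tcp_rot: [180.0, 0.0, 166.2]
wrist_force: [-0.5, -0.2, -0.7]
opening: 0.0475
grasp_force: 36.6
```

Emit:
send_rows(
  targets="0 0 0.8 0 200;0 0 0.8 0 200;0 0 0.8 0 140;0 0 0.8 0 110;0 0 0.8 0 70;0 0 0.8 0 50;0 0 0.8 0 50;0 0 0.8 0 50;0 0 -15 0 50;0 0 -45 0 50;0 0 -90 0 50;0 0 -135 0 50;0 0 -165 0 0;0 0 -180 0 0;0 0 -180 0 0",
)

```text
time: 17.75
ee_pos: [0.4786, 0.1174, 0.1911]
tcp_rot: [180.0, 0.1, 166.2]
wrist_force: [0.5, -0.1, -0.3]
opening: 0.0855
grasp_force: 0.0
```

```bash
python3 go.py 478.3 116.4 190 166.2; python3 - <<'E'
from h import *
for n in("top","side"):
    im=camera(n);cv2.imwrite(f"pics/{n}5.png",im)
a=cv2.resize(cv2.imread("pics/top5.png")[90:250,80:240],(400,400));b=cv2.resize(cv2.imread("pics/side5.png")[120:210,180:290],(400,400))
cv2.imwrite("pics/c5.png",np.hstack([a,b]))
E
```

```text
now [478.6 117.4 191.1] [1.800e+02 1.000e-01 1.662e+02] t 17.75 q [14. -4. -3. 90. -0. 28.] open 0.08552565224569827
[ 0.  -1.1  1.1] turn 0.0
```

View pics/c5.png

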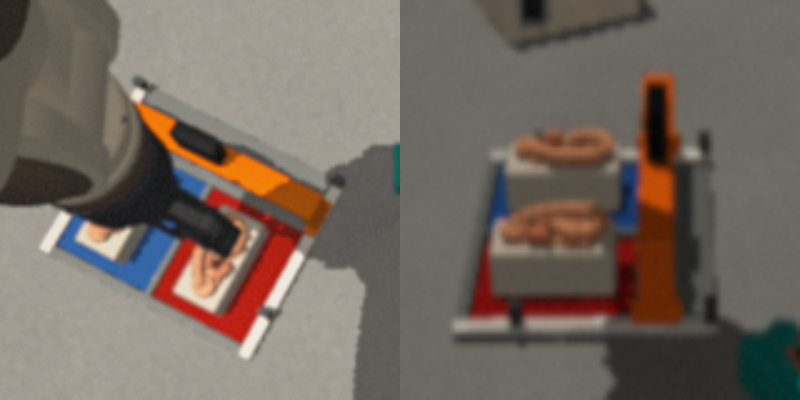

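Both ears lie flat in their bays; in the top view the right ear sits centred in the red bay. Now I'll refine the grip position from its far and left top edges, which carry no parallax bias.

```bash
python3 - <<'E'
from h import *
im=cv2.imread("pics/top0.png");V=im.max(2).astype(int)
blk=(V<60);reg=np.zeros(V.shape,bool);reg[130:165,140:180]=1
a=np.radians(-13.8);X=np.array([np.cos(a),np.sin(a)]);Y=np.array([-X[1],X[0]])
p=cast("top",blob(blk&reg),.112)[:,:2]*1000-[492,172.5]
x,y=p@X,p@Y
print("x",x.min(),x.max(),"y",y.min(),y.max())
gx=np.percentile(x,97)-9
print("grip x'",gx,"lock",100-gx,"world",[492,172.5]+gx*X)
E
```

```text
x 71.62132744032627 90.64366173865746 y -37.272822419188515 18.422026134162678
grip x' 81.63113895867704 lock 18.36886104132296 world [571.27479735 153.02824218]
```

```bash
python3 go.py 571 150 190 256.2 571 150 80 256.2
```

```text
now [477.9 117.3 189.2] [-1.800e+02 -1.000e-01  1.662e+02] t 17.85 q [14. -4. -3. 90.  0. 28.] open 0.08567384893814473
[-82.6  54.   -0.8] turn -90.0
[-82.6  54.  109.2] turn -90.0
```

Emit:
send_rows(
  targets="-10 7 0 -8 0;-25 17 0 -18 0;-45 30 0 -28 0;-65 43 0 -38 0;-78 51 0 -48 0;-82.6 54 0 -58 0;-82.6 54 0 -68 0;-82.6 54 0 -78 0;-82.6 54 0 -86 0;-82.6 54 0 -90 0;-82.6 54 0 -90 0;-82.6 54 0 -90 0",
)

```text
time: 19.35
ee_pos: [0.571, 0.15, 0.1894]
tcp_rot: [179.9, -0.0, -103.9]
wrist_force: [0.1, -1.0, -0.6]
opening: 0.0856
grasp_force: 0.0
```

```bash
python3 go.py 571 150 80 256.2; python3 -c "
from h import *
a=camera('side')[90:200,190:310];b=camera('top')[100:220,90:220]
cv2.imwrite('pics/c6.png',np.hstack([cv2.resize(a,(400,375)),cv2.resize(b,(400,375))]))"
```

```text
now [571.  150.  189.4] [ 179.9   -0.  -103.9] t 19.35 q [ 15.  10.  11.  91.  -0. -61.] open 0.08557581179086905
[  0.    0.  109.4] turn -0.1
```

View pics/c6.png

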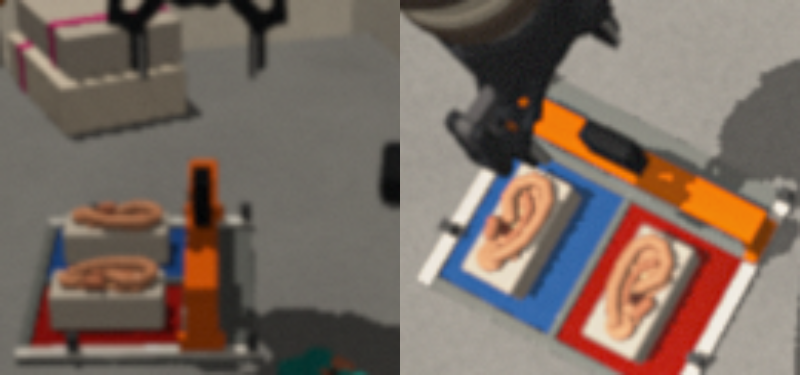

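In the side crop the open fingers (x≈140 and 258) are centred over the black grip (x≈200), and both ears sit flat in their bays. I'll go down and grip.

Emit:
send_rows(
  targets="0 0 20 0 0;0 0 50 0 0;0 0 75 0 0;0 0 95 0 0;0 0 105 0 0;0 0 109 0 0;0 0 109 0 0;0 0 109 0 100;0 0 109 0 160;0 0 109 0 200;0 0 109 0 240;0 0 109 0 240;0 0 109 0 240;0 0 109 0 240;0 0 109 0 240",
  newtons=50,
)

```text
time: 21.32
ee_pos: [0.5714, 0.1501, 0.0816]
tcp_rot: [-180.0, 0.0, -103.8]
wrist_force: [-0.0, -0.5, 5.1]
opening: 0.0175
grasp_force: 50.3
```

```bash
python3 go.py 492 172 80 256.2
```

```text
now [571.4 150.1  81.6] [-180.     0.  -103.8] t 21.325 q [ 15.  10.  -1.  79.  -0. -61.] open 0.01749212326286364
[-2.3 82.4  1.6] turn 0.0
```

Emit:
send_rows(
  targets="0 3 0 0 240;0 8 0 0 240;0 15 0 0 240;0 23 0 0 240;0 31 0 0 240;0 39 0 0 240;0 47 0 0 240;0 55 0 0 240;0 62 0 0 240;0 68 0 0 240;0 72 0 0 240;0 74 0 0 240;0 74 0 0 240",
)

```text
time: 22.95
ee_pos: [0.4989, 0.168, 0.0815]
tcp_rot: [180.0, 0.0, -103.8]
wrist_force: [1.5, -0.8, 6.2]
opening: 0.017
grasp_force: 50.8
```

Emit:
send_rows(
  targets="0 2 0 0 240;0 4 0 0 240;0 5 0 0 240;0 6 0 0 240;0 6 0 0 240",
)

```text
time: 23.58
ee_pos: [0.4933, 0.1693, 0.0815]
tcp_rot: [-180.0, 0.0, -103.8]
wrist_force: [3.5, -1.1, 5.8]
opening: 0.0172
grasp_force: 50.7
```

Emit:
send_rows(
  targets="0 1 0 0 240;0 2 0 0 240;0 3 0 0 240;0 3 0 0 240",
)

```text
time: 24.08
ee_pos: [0.4909, 0.1699, 0.0816]
tcp_rot: [-179.9, 0.0, -103.8]
wrist_force: [6.6, -1.4, 4.4]
opening: 0.0172
grasp_force: 50.6
```

Emit:
send_rows(
  targets="0 1 0 0 240;0 2 0 0 240;0 2 0 0 240;0 2 0 0 240",
)

```text
time: 24.58
ee_pos: [0.4908, 0.17, 0.0816]
tcp_rot: [-179.7, 0.0, -103.8]
wrist_force: [17.7, -4.6, -1.1]
opening: 0.0174
grasp_force: 50.1
```

The bar stopped moving while the force rose to 18 N (against 4 N to slide). Total travel was 83 mm from lock 0.018, so it is home. Releasing.

Emit:
send_rows(
  targets="0 0 0 0 160;0 0 0 0 120;0 0 0 0 80;0 0 0 0 80;0 0 0 0 80;0 0 -15 0 80;0 0 -45 0 80;0 0 -90 0 80;0 0 -130 0 80;-20 0 -140 0 80;-70 0 -140 0 80;-130 0 -140 0 80;-180 0 -140 0 80;-200 0 -140 0 80;-200 0 -140 0 80",
)

```text
time: 26.45
ee_pos: [0.5363, 0.3658, 0.2213]
tcp_rot: [180.0, -0.0, -103.7]
wrist_force: [0.5, -0.3, 0.9]
opening: 0.0583
grasp_force: 0.0
```

```bash
python3 go.py 492 172 80 256.2; python3 -c "
from h import *
a=camera('side');b=camera('top')
cv2.imwrite('pics/c7.png',np.hstack([cv2.resize(a[130:220,180:300],(400,300)),cv2.resize(b[100:235,90:225],(400,300))]))
cv2.imwrite('pics/c8.png',np.vstack([np.hstack([cv2.resize(a,(400,300)),cv2.resize(b,(400,300))]),cv2.imread('pics/c7.png')]))"
```

```text
now [536.3 365.8 221.3] [ 180.    -0.  -103.7] t 26.45 q [ 34.  19.  26.  96.   0. -42.] open 0.05825660606584259
[198.8  -2.8 141.3] turn 0.1
```

View pics/c8.png

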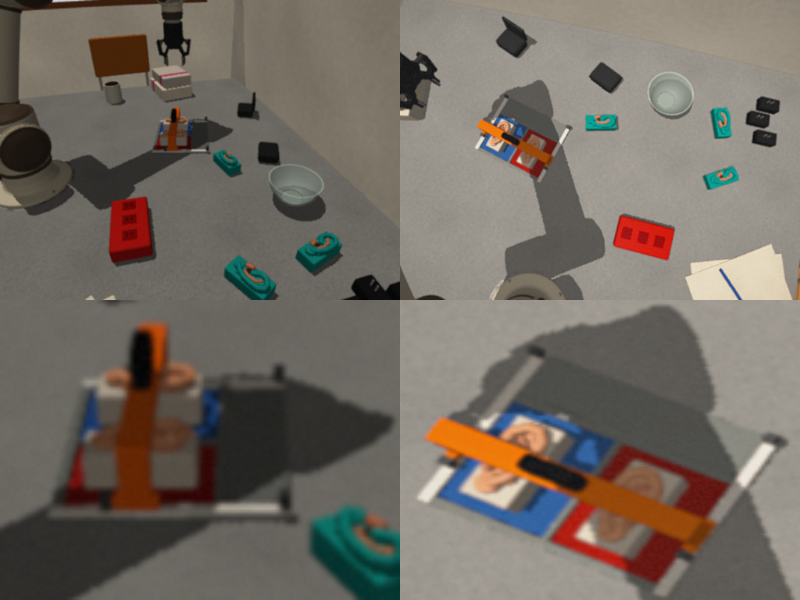

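The orange bar lies across the middle of both ears against its stops, both ears are flat in their bays, the bystanders have not moved, and the gripper is clear.

```bash
python3 -c "
from workcell import ticket
print(ticket.job_done())"
```

```text
the job is handed in; nothing more can be done
None
```

The job is done and handed in at about 26.5 s: the left ear is in the blue bay and the right ear in the red, both face up, flat and about centred, the lock bar is home against its stop and released, and the other objects were left alone.

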